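# Walk the heavy gluing caul round to face the fence

## Robot

A 6-joint arm with a two-finger parallel gripper is mounted at the origin on the work surface. World frame = base frame: x ahead of the robot, y to its left, z up, the work surface at z = 0. Lengths are in m, angles in rad, forces in N, time in s.
With the tool pointing down it reaches from about 0.325 to 0.775 m from the base axis. Payload 5.5 kg.
Tool frame: the origin (TCP) lies at the centre of the arm's flange, where the gripper is bolted on; the fingertips stand 182 mm ahead of it and the grasp point (between the pads) lies 163 mm ahead of it; z points along the fingers, y is the line along which they close (so a half turn about z gives the same grasp; the last joint's range is limited). The gripper opens to 88 mm and grips with 3 to 60 N. Pads are 20 mm wide; open, the fingers measure 115 mm over their backs; the gripper's body (75 mm by 178 mm) begins 61 mm behind the grasp point.
Start: joints at [-1.219, 0.091, 1.231, -0, 1.82, -0.057], TCP at [0.239, -0.551, 0.405] pointing down, gripper open.
Joint ranges: [-2.87, 2.87], [-0.86, 2.18], [0.17, 2.46], [-1.51, 4.65], [0.06, 2.69], [-2.65, 2.65]. Speed limits (rad/s): [2.57, 2.57, 3.01, 3.14, 3.14, 3.14].

## Interface

Orientations are given as a unit quaternion [x, y, z, w].
In Python, from rig import move_to, line_to, goto_joints, move_gripper, dwell, solve_ik, camera, calibration, MotionError, hand_in, get_time, get_q, get_dq, get_effort, get_eef_pos, get_tcp_rot, get_contact_force, get_ft_torque, get_grip_width, get_grasp_force gives the robot as it stands. Calls block until the motion is done:
- move_to(position, orientation): joint-space move of the TCP to a pose.
- line_to(position, attitude=None, rate=0.15, force_limit=None): straight line of the TCP; attitude=None keeps the orientation; rate is the mean speed in m/s. With force_limit (N) it stops when the force on the tool has changed by that much, and returns True; else False.
- goto_joints(angles): joint-space move.
- move_gripper(opening, force=None): finger opening in m; force is the grip in N (None keeps the last); returns when the fingers have stopped.
- dwell(seconds).
- solve_ik(position, orientation): joint angles nearest the present ones, or None.
- camera(name): name is "scene" or "side" or "wrist"; returns (picture, depth): 480x640x3 uint8, blue, green, red; 480x640 float32, m along the optical axis (not along the pixel's ray), 0 where there is no reading.
- calibration(name): a dict with "camera_matrix" (3x3 intrinsics, pixels), "pose" (4x4, takes a point from camera to world coordinates); the wrist camera has in their place "T_tool_cam" (4x4, takes a point from camera to tool coordinates, whose origin is the TCP and whose axes are the flange's). Camera axes: x right, y down, z forward; pixel columns grow to the right and rows downward; lengths in m; the calibration is good to about 2 mm. A picture is of the moment at which its call begins: read the wrist's pose just before it. calibration takes no time and is no camera call.
A pose or a line that the arm cannot do raises MotionError and nothing moves.
- hand_in(): hands the job in; it is judged then, once.
Readings, each from a call of its own:
- get_time(): time.
- get_q(): joint angles.
- get_dq(): joint speeds.
- get_effort(): joint torques, N m.
- get_eef_pos(): TCP position.
- get_tcp_rot(): TCP orientation.
- get_contact_force(): force on the tool from outside, world axes, zero at the start.
- get_ft_torque(): the same for the moment, N m.
- get_grip_width(): finger opening in m.
- get_grasp_force(): force on a finger pad.
Only numpy, scipy, OpenCV 4.12 (cv2) and the standard library are available. Lean on these libraries where they do the work, as an engineer would, in place of code of your own. Each camera call takes 0.05 s, during which the arm holds its last target. There are 200 camera calls.

## Task

Turn the heavy steel-topped caul block on the bench by nudging its corners with the fingertips until its dark rosewood face looks at the aluminium fence, and push it up so that this face lies flush along the fence with the whole block between the two red marks. Never lift or tip the block, leave everything else on the bench where it is, and finish with the hand clear.

Things in the scene. Friction and masses are not known exactly. Their poses are not given: they have to be found in the camera images.
- caul: loose maple block 92 x 140 x 45 mm high, 0.7-1 kg: bright steel plate with two brass screws on top, 12 mm dark rosewood facing down one long side (a dark strip from above). Origin: centre of underside; +x out of the dark face (46 mm away), +y along the block (ends at +-70 mm). Slides under 4-15 N, no spring. Its centre starts 115-152 mm short of the fence, 45-100 degrees anticlockwise of its goal
- face_left (a point): lower end of the dark face at the block's +y end, 10 mm above the bench; axes as the caul
- face_right (a point): lower end of the dark face at the block's -y end, 10 mm above the bench; axes as the caul
- fence_face (a point): bench-level point on the fence's near face, midway between the red marks. +x points away from the robot, square into the fence; +y along the fence to the robot's left. The marks' inner edges are 90 mm either side (y = +-90 mm). Seated, the caul's axes are parallel to these and its origin lies at x = -46 mm
- fence: immovable aluminium bar on the bench beyond the caul, 40 mm deep, 400 mm long, 25 mm high, two 6 mm red bands (the marks) round it and brass thumb nuts on top (to 38 mm high) 145 mm either side of the middle. Origin: centre of its underside, 20 mm behind the near face; axes as fence_face
- glue_bottle: bystander: yellow glue bottle with orange cap, upright, 60 mm across and 170 mm tall; origin at its underside; not to be moved
- cork_block: bystander: cork sanding block, 100 x 60 x 35 mm high; origin at its underside; not to be moved
- bridge: bystander: dark rosewood guitar bridge lying flat, 36 x 160 x 11 mm high; origin at its underside; not to be moved
- screwdriver: bystander: screwdriver lying on the bench (+x from handle to tip); origin at its underside; not to be moved
- nut_cup: bystander: small blue open cup, 70 mm across and 50 mm tall; origin at its underside; not to be moved
- thumb_nut: bystander: brass thumb nut, 28 mm across and 20 mm high; origin at its underside; not to be moved
Things that resemble listed ones, but are neither listed nor needed, are in the scene too. What is meant by the caul is not green, and is the larger of those in its own colour.

How it is judged:
At the end, for the whole second after the job is handed in: both ends of the dark face within 5 mm of the fence's near face, the whole block between the red marks (its centre within about 23 mm of the middle), lying flat and at rest; every bystander within 20 mm of where it stood (x of each of face_left, face_right in the frame of fence_face above -0.005 m and y of face_left in the frame of fence_face between 0.045 and 0.093 m and y of face_right in the frame of fence_face between -0.093 and -0.045 m and angle between caul's own z axis and vertical below 0.06 rad and height (world z) of caul below 0.004 m and linear speed of caul below 0.01 m/s and angular speed of caul below 0.05 rad/s and distance of each of glue_bottle, cork_block, bridge, screwdriver, nut_cup, thumb_nut from where it was at the start of the episode below 0.02 m); the robot touches nothing.
It fails at once if the caul is lifted (more than 8 mm) or tipped (more than about 8 degrees) (height (world z) of caul above 0.008 m or angle between caul's own z axis and vertical above 0.14 rad).
It fails at once if a bystander is moved more than 20 mm (distance of any of glue_bottle, cork_block, bridge, screwdriver, nut_cup, thumb_nut from where it was at the start of the episode above 0.02 m).
It also fails if it takes over 64 s, if anything falls off the work surface, if the arm or the gripper's body presses on something with over 40 N, if the wrist force passes 120 N, or if a joint passes its speed limit or range.

## Working session

There is one attempt and no reset: what is moved stays moved. The work goes in short steps, each a Python script; the robot and the scene stay as the last script left them, time stands still between calls to the robot, and variables do not carry over. Pictures are saved under pics/ and viewed, at most 10 in all, crops included, and the job is handed in when it is done.

```bash
mkdir -p pics; ls; python3 - <<'E'
from rig import *
import cv2,numpy as np
for n in("scene","side"):
    p,d=camera(n); cv2.imwrite(f"pics/{n}0.png",p); np.save(f"{n}0.npy",d)
    c=calibration(n); print(n,np.round(c["camera_matrix"],1).tolist(),np.round(c["pose"],3).tolist())
print(calibration("wrist"),get_tcp_rot(),get_time())
E
```

```text
pics
scene [[441.3, 0.0, 324.2], [0.0, 441.3, 240.4], [0.0, 0.0, 1.0]] [[-0.335, 0.795, -0.505, 1.068], [0.942, 0.277, -0.189, 0.145], [-0.01, -0.539, -0.842, 0.883], [0.0, 0.0, 0.0, 1.0]]
side [[544.6, 0.0, 315.8], [0.0, 544.6, 235.3], [0.0, 0.0, 1.0]] [[-0.939, -0.194, 0.285, 0.247], [-0.344, 0.568, -0.748, 0.818], [-0.017, -0.8, -0.6, 0.732], [0.0, 0.0, 0.0, 1.0]]
{'camera_matrix': array([[391.19655194,   0.        , 322.75219663],
       [  0.        , 391.19655194, 240.45457824],
       [  0.        ,   0.        ,   1.        ]]), 'T_tool_cam': array([[ 4.25498908e-04, -9.56892522e-01, -2.90441939e-01,
         8.15214445e-02],
       [ 9.99999527e-01,  1.53292915e-04,  9.59964197e-04,
        -5.61828160e-04],
       [-8.74059870e-04, -2.90442210e-01,  9.56892135e-01,
         1.93617832e-02],
       [ 0.00000000e+00,  0.00000000e+00,  0.00000000e+00,
         1.00000000e+00]])} [ 9.79178723e-01  2.02998152e-01 -1.27308261e-04 -8.73604154e-04] 0.1
```

View pics/scene0.png

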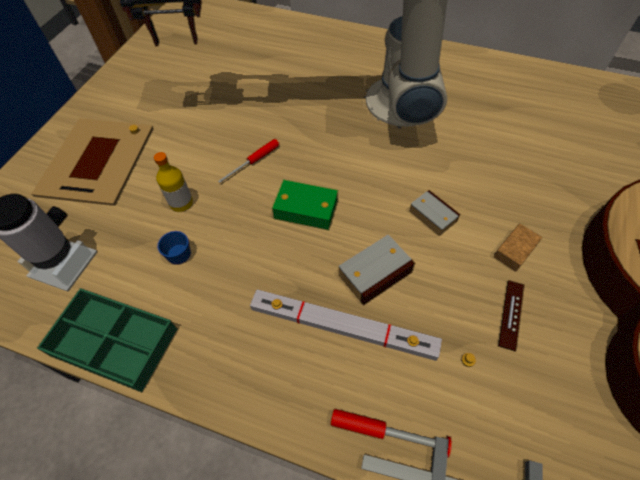

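View pics/side0.png

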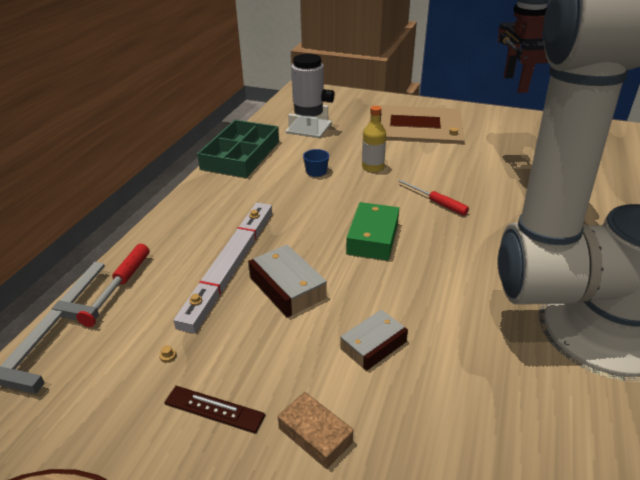

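Candidates in the scene picture:
- Large grey and dark block at (376,268).
- Small grey block at (435,211), which is too small.
- Green block at (305,205), which is excluded by its colour.

I choose the one at (376,268), and will check it in a crop and measure it by depth. The fence runs (252,300)–(438,348), with red marks near (300,312) and (388,335).

```bash
cat > h.py <<'E'
from rig import *
import cv2,numpy as np
from scipy.spatial.transform import Rotation as R
def cloud(n,d,pose=None):
    c=calibration(n);K=c["camera_matrix"]; T=c["pose"] if pose is None else pose
    v,u=np.mgrid[0:480,0:640]
    P=np.stack([(u-K[0,2])/K[0,0]*d,(v-K[1,2])/K[1,1]*d,d],-1)
    W=P@T[:3,:3].T+T[:3,3]; W[d<=0]=np.nan
    return W
def rect(W,zlo,zhi,c,r):
    m=(W[...,2]>zlo)&(W[...,2]<zhi)&(np.hypot(W[...,0]-c[0],W[...,1]-c[1])<r)
    pts=W[m][:,:2].astype(np.float32)
    return m,pts,cv2.minAreaRect(pts)
E
python3 - <<'E'
from h import *
for n,px in(("scene",dict(caul=(376,262),fl=(258,303),fr=(435,350),r1=(300,313),r2=(388,336),small=(434,210),green=(305,200),bottle=(172,185),cup=(175,240),cork=(518,245),bridge=(512,315),tn=(469,358),sd=(250,160))),("side",dict(caul=(288,275),fl=(265,210),fr=(185,322),r1=(247,230),r2=(208,285),small=(374,336)))):
    p=cv2.imread(f"pics/{n}0.png");W=cloud(n,np.load(f"{n}0.npy"))
    for k,(u,v) in px.items(): print(n,k,np.round(np.nanmedian(W[v-1:v+2,u-1:u+2].reshape(-1,3),0),3))
    u,v=px["caul"]; m,pts,r=rect(W,.038,.055,W[v,u],.11); print("caul",r,len(pts))
    b,g,rr=[p[...,i].astype(int) for i in range(3)]
    red=(rr>130)&(g<70)&(b<80)
    mid=W[px["r1"][1],px["r1"][0]]/2+W[px["r2"][1],px["r2"][0]]/2
    m,pts,r=rect(W,.018,.030,mid,.23); print("fence",r,len(pts))
    mm=red&(np.hypot(W[...,0]-mid[0],W[...,1]-mid[1])<.12)&(W[...,2]>.019)&(W[...,2]<.031)
    q=W[mm]
    s=q[:,1]>mid[1]
    print("marks",q[s].mean(0),q[~s].mean(0),s.sum(),(~s).sum())
p=cv2.imread("pics/scene0.png")[180:370,240:460]
q=cv2.imread("pics/side0.png")[190:340,160:380]
a=cv2.resize(p,None,fx=1.75,fy=1.75,interpolation=2);b=cv2.resize(q,(a.shape[1],int(150*1.75)),interpolation=2)
o=np.zeros((a.shape[0],a.shape[1]*2,3),np.uint8);o[:,:a.shape[1]]=a;o[:b.shape[0],a.shape[1]:]=b
cv2.imwrite("pics/crop.png",o)
E
```

```text
scene caul [0.581 0.083 0.044]
scene fl [ 0.747 -0.127  0.024]
scene fr [0.724 0.247 0.024]
scene r1 [ 0.739 -0.034  0.025]
scene r2 [0.727 0.152 0.024]
scene small [0.389 0.173 0.031]
scene green [ 0.471 -0.125  0.045]
scene bottle [ 0.573 -0.409  0.103]
scene cup [ 0.664 -0.376  0.021]
scene cork [0.426 0.372 0.033]
scene bridge [0.591 0.386 0.012]
scene tn [0.717 0.315 0.019]
scene sd [ 0.378 -0.317  0.021]
caul ((0.5850366353988647, 0.08611825108528137), (0.09399092942476273, 0.14224089682102203), 55.07071304321289) 2453
fence ((0.7758464813232422, 0.08749161660671234), (0.35103151202201843, 0.36608609557151794), 32.44600296020508) 4045
marks [0.7224618  0.14890448 0.02468387] [ 0.73278434 -0.03666933  0.02490012] 39 34
side caul [0.579 0.1   0.046]
side fl [ 0.727 -0.115  0.025]
side fr [0.716 0.257 0.025]
side r1 [ 0.731 -0.033  0.026]
side r2 [0.723 0.156 0.025]
side small [0.385 0.185 0.033]
caul ((0.5883878469467163, 0.08831916749477386), (0.09459929913282394, 0.14428548514842987), 55.138038635253906) 2458
fence ((0.7495573163032532, 0.10221275687217712), (0.3724486231803894, 0.3591872453689575), 43.38417053222656) 3167
marks [0.72372172 0.15091678 0.02602552] [ 0.72304874 -0.03548654  0.02582274] 19 3
```

View pics/crop.png

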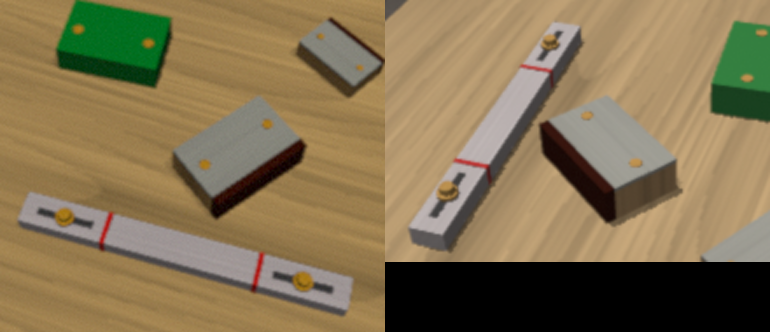

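The crop confirms it: the big grey block has two brass screws and its dark face points toward the fence and left. It needs about 52° of clockwise turning. First I'll push on its +y end near the dark corner.

```bash
cat >> h.py <<'E'
def locate(W,c,a0):
    """caul centre and angle of +x axis, from top-face points"""
    m=(W[...,2]>.037)&(W[...,2]<.055)&(np.hypot(W[...,0]-c[0],W[...,1]-c[1])<.12)
    n,l,st,_=cv2.connectedComponentsWithStats(m.astype(np.uint8))
    m=l==1+np.argmax(st[1:,4])
    (cx,cy),(w,h),a=cv2.minAreaRect(W[m][:,:2].astype(np.float32))
    if w>h: a+=90
    a=a0+(a-a0+90)%180-90
    return np.array([cx,cy,a,min(w,h),max(w,h)])
def fence(W,A,B):
    """near-face midpoint and angle of fence +x, A,B = -y,+y mark centres"""
    y=(B-A)/np.linalg.norm(B-A); x=np.array([y[1],-y[0]]); M=(A+B)/2
    D=W[...,:2]-M; s=D@y; t=D@x
    m=(abs(s)<.11)&(abs(t)<.035)&(W[...,2]>.02)&(W[...,2]<.03)
    (cx,cy),(w,h),a=cv2.minAreaRect(W[m][:,:2].astype(np.float32))
    if w>h: a+=90
    a=(a+90)%180-90; n=np.array([np.cos(np.radians(a)),np.sin(np.radians(a))])
    yy=np.array([-n[1],n[0]]); c=np.array([cx,cy]); c=c+yy*((M-c)@yy)
    return c-.02*n,a,min(w,h)
def look(c,a0,save=None):
    o=[]
    for n in("scene","side"):
        p,d=camera(n)
        if save: cv2.imwrite(f"pics/{n}_{save}.png",p)
        o.append(locate(cloud(n,d),c,a0)); print(n,np.round(o[-1],4))
    return np.mean(o,0)
def down(yaw): # tool x axis at yaw (deg), pointing down; half turn chosen nearest joint mid
    best=None
    for k in(0,180):
        h=np.radians(yaw+k)/2; q=np.array([np.cos(h),np.sin(h),0,0])
        yield q
def quat(xy,yaw,z=.3):
    c=[(abs(j[5]),q) for q in down(yaw) if (j:=solve_ik([*xy,z],q)) is not None]
    return min(c,key=lambda t:t[0])[1]
def b2w(c,a,p):
    a=np.radians(a); return np.array(c)+[np.cos(a)*p[0]-np.sin(a)*p[1],np.sin(a)*p[0]+np.cos(a)*p[1]]
E
cat > s1.py <<'E'
from h import *
for n,(A,B) in dict(scene=((.733,-.037),(.7225,.149)),side=((.731,-.034),(.7237,.151))).items():
    print(n,fence(cloud(n,np.load(n+"0.npy")),np.array(A),np.array(B)))
c,a=np.array([.587,.087]),55.
s=b2w(c,a,(.030,.105)); q=quat(s,-40)
move_gripper(0,10)
move_to([*s,.28],q); line_to([*s,.197],rate=.2)
d=np.radians(-43); e=s+(.025+.045)*np.array([np.cos(d),np.sin(d)])
print(s,e,get_grip_width(),get_time())
print(line_to([*e,.197],rate=.06,force_limit=40),get_contact_force(),get_eef_pos())
line_to([*(e-.02*np.array([np.cos(d),np.sin(d)])),.197],rate=.15)
p=get_eef_pos(); line_to([p[0],p[1],.30],rate=.25)
print(look((.61,.06),40,"1"),get_time())
E
python3 s1.py
```

```text
scene (array([0.70739575, 0.05471805]), 3.6038293838500977, 0.042678799480199814)
side (array([0.71024489, 0.05748238]), 3.4046411514282227, 0.04343118518590927)
[0.51819633 0.17180009] [0.56939109 0.1240602 ] 0.00042916018554433255 4.775
False [-1.24130173  2.61367075  1.15703985] [0.56941384 0.12388183 0.19675095]
scene [ 0.6102  0.049  47.3011  0.0938  0.1414]
side [ 0.6136  0.0517 46.7284  0.0939  0.1462]
[ 0.61187518  0.0503459  47.01473618  0.09386975  0.14377131] 7.0333
```

```bash
cat > push.py <<'E'
from h import *
def push(c,a,contact,yaw,corner,dirs,gap=.02,flim=40):
    """tool corner (tool frame) touches block-frame contact; dirs=[(angle,len)..]; flat tool yaw"""
    k=b2w(c,a,contact); s0=k-b2w((0,0),yaw,corner)
    u=lambda t:np.array([np.cos(np.radians(t)),np.sin(np.radians(t))])
    p=s0-gap*u(dirs[0][0]); q=quat(p,yaw)
    x=get_eef_pos(); 
    if x[2]<.26: line_to([x[0],x[1],.27],rate=.25)
    move_to([*p,.27],q); line_to([*p,.197],rate=.2)
    dirs=[(dirs[0][0],dirs[0][1]+gap)]+list(dirs[1:])
    for t,L in dirs:
        p=p+L*u(t); st=line_to([*p,.197],rate=.06,force_limit=flim)
        print("stop",st,np.round(get_contact_force(),1),np.round(get_eef_pos(),3))
        if st: break
    x=np.array(get_eef_pos())[:2]-.02*u(yaw); line_to([*x,.197],rate=.15); line_to([*x,.29],rate=.25)
E
python3 - <<'E'
from push import *
push((.612,.0505),47,(-.046,.060),5,(.010,.0135),[(47,.020),(38,.022)])
print(look((.63,.065),30,"2"),get_time())
E
```

```text
stop False [-0.8  0.2  0.2] [0.542 0.058 0.197]
stop False [-0.1 -0.6 -0.1] [0.559 0.072 0.197]
scene [ 0.6351  0.0571 29.1454  0.0941  0.1406]
side [ 0.6386  0.0592 29.1943  0.0923  0.1455]
[ 0.63682684  0.05811646 29.16986275  0.09319191  0.14307071] 11.6583
```

```bash
python3 - <<'E'
from push import *
push((.637,.058),29.2,(-.046,.060),-5,(.010,.0135),[(30,.025),(20,.022)])
print(look((.66,.065),12,"3"),get_time())
E
```

```text
stop False [-0.9  0.5  0.7] [0.578 0.088 0.197]
stop False [-0.5 -0.8 -0.2] [0.599 0.095 0.197]
scene [0.6598 0.0561 4.211  0.0939 0.1402]
side [0.6629 0.0675 4.7612 0.0941 0.128 ]
[0.66133067 0.06183246 4.48606443 0.09400442 0.13409379] 17.0167
```

```bash
python3 - <<'E'
from push import *
push((.660,.057),3.8,(-.046,.0),3.5,(.010,0),[(3.5,.014)],flim=30)
print(look((.66,.06),3,"4"),get_time())
n="scene"
p=cv2.imread("pics/scene_4.png")[200:380,230:470]; q=cv2.imread("pics/side_4.png")[190:340,160:360]
h=450;cv2.imwrite("pics/c4.png",np.hstack([cv2.resize(p,(420,315),interpolation=2),cv2.resize(q,(380,285),interpolation=2)[:, :]] if 0 else [cv2.resize(p,(400,300),interpolation=2),cv2.resize(q,(400,300),interpolation=2)]))
E
```

```text
stop True [ 0.7  0.3 -0.3] [0.607 0.054 0.198]
scene [0.6612 0.0561 3.1858 0.0955 0.1401]
side [0.6647 0.0591 3.3751 0.095  0.1457]
[0.66297424 0.05761343 3.28047049 0.09522443 0.14287684] 21.3417
```

View pics/c4.png

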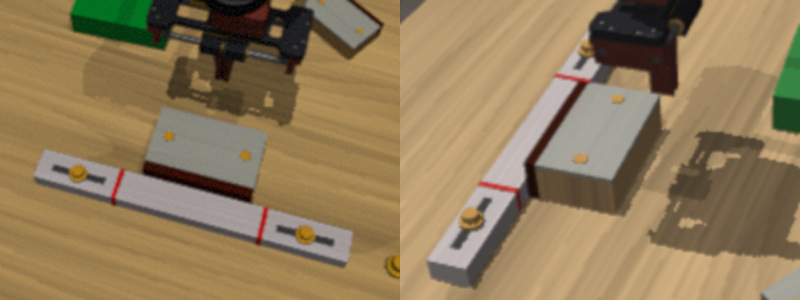

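The crop shows the dark face flush along the fence between the two red marks, with the hand clear. The measured offset from the middle is about 1.5 mm and the angle error about 0.2°.

```bash
python3 -c "
from rig import *
print(get_contact_force(),get_time()); print(hand_in())"
```

```text
[ 0.23868287 -0.10063633 -0.07856318] 21.3417
the job is handed in; nothing more can be done
None
```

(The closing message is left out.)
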